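# Put the condiments back on their coasters in order of height

### The job

After cooking, put the pepper mill, the spice jar, the tin and the low pot back on the row of coasters so that the row steps down in height from the oil bottle and every one can be seen and reached: the tallest on the coaster next to the bottle, then the next tallest, and so on to the lowest at the far end. Each stands upright on the floor of its own coaster, inside the rim; tip nothing over, and leave the oil bottle and the espresso cup where they are.

Things in the scene. Friction and masses are not known exactly. Their poses are not given: they have to be found in the camera images.
- pepper_mill: The tallest of the four: dark-brown turned wooden pepper mill with a small silver knob on top, 165 mm tall, about 0.18 kg. Foot 58 mm across; rounded head 49 mm across, 120 to 154 mm up (grip it at 130 mm), with a 12 mm knob above; the head does not turn. Round. Origin: centre of its underside, z up its axis. Starts upright on the worktop (z = 0).
- spice_jar: Second in height: slim spice jar, dark label, red lid, 105 mm tall, about 0.11 kg. 41 mm across; the lid, 41 mm across, takes the top 20 mm. Round. Origin: centre of its underside, z up its axis. Starts upright on the worktop (z = 0).
- small_tin: Third in height: food tin with a white, green and red label and a metal-coloured lid, 72 mm tall, 57 mm across all the way up, about 0.18 kg. Round. Origin: centre of its underside, z up its axis. Starts upright on the worktop (z = 0).
- low_pot: The lowest of the four: squat round pot, white below, with a wide tan screw lid, 35 mm tall, 62 mm across all the way up, about 0.07 kg. Round. Origin: centre of its underside, z up its axis. Starts upright on the worktop (z = 0).
- oil_bottle: Dark-green glass oil bottle with a yellow cap, 268 mm tall, 61 mm across. It stands at one end of the row of coasters, on the worktop itself, 125 mm from the middle of the nearest coaster; which end it is changes from start to start. It stays where it is. Origin: centre of its underside.
- espresso_cup: Green espresso cup, 65 mm across, 52 mm tall, with a handle that makes it 94 mm long. It stands on the worktop at the other end of the row, 125 mm beyond the last coaster, and stays where it is. Origin: centre of its underside.
- coaster_1: One of four identical round coasters, brown wood with a grey felt floor, in a straight row roughly from left to right, 96 mm from centre to centre; numbers do not follow the row. 90 mm across outside, 78 mm inside the low rim; the floor lies 4 mm and the rim's top 11 mm above the worktop. It does not slide. Origin: centre of its underside.
- coaster_2: One of four identical round coasters, brown wood with a grey felt floor, in a straight row roughly from left to right, 96 mm from centre to centre; numbers do not follow the row. 90 mm across outside, 78 mm inside the low rim; the floor lies 4 mm and the rim's top 11 mm above the worktop. It does not slide. Origin: centre of its underside.
- coaster_3: One of four identical round coasters, brown wood with a grey felt floor, in a straight row roughly from left to right, 96 mm from centre to centre; numbers do not follow the row. 90 mm across outside, 78 mm inside the low rim; the floor lies 4 mm and the rim's top 11 mm above the worktop. It does not slide. Origin: centre of its underside.
- coaster_4: One of four identical round coasters, brown wood with a grey felt floor, in a straight row roughly from left to right, 96 mm from centre to centre; numbers do not follow the row. 90 mm across outside, 78 mm inside the low rim; the floor lies 4 mm and the rim's top 11 mm above the worktop. It does not slide. Origin: centre of its underside.
Not all that is in view belongs to the job. What is shaped like the pepper_mill but green is not meant.

How it is judged:
By the outcome, as a careful person would: the job done as asked, in the order asked, and still so for the second after the job is handed in, with the robot touching nothing.
It also fails if it takes over 96 s, if anything falls off the work surface, if the arm or the gripper's body presses on something with over 40 N, if the wrist force passes 120 N, or if a joint passes its speed limit or range.

### The arm

A 6-joint arm with a two-finger parallel gripper is mounted at the origin on a cart in front of the work surface, level with it; the furniture and walls round the work are solid. World frame = base frame: x ahead of the robot, y to its left, z up, the work surface at z = 0. Lengths are in m, angles in rad, forces in N, time in s.
With the tool pointing down it reaches from about 0.225 to 0.725 m from the base axis. Payload 3.1 kg.
Tool frame: the origin (TCP) lies midway between the tips of the shut fingers; the grasp point (between the pads) lies 19 mm behind it (pinch_z is the z of the grasp point in the tool frame, in m); z points along the fingers, y is the line along which they close (so a half turn about z gives the same grasp; the last joint's range is limited). The gripper opens to 85 mm and grips with 20 to 120 N. Pads are 22 mm wide; open, the fingers measure 114 mm over their backs; the gripper's body (76 mm by 85 mm) begins 54 mm behind the grasp point. The pads swing forward as they close: fully open they stand 13 mm farther back than shut.
Start: joints at [1.037, 0.048, 0.099, 1.622, 0, 1.443], TCP at [0.207, 0.482, 0.231] pointing down, gripper open.
Joint ranges: [-2.91, 2.91], [-0.99, 1.94], [-1.21, 1.42], [-2.12, 2.29], [-1.49, 1.47], [-3.14, 3.14]. Speed limits (rad/s): [2.79, 2.79, 3.14, 3.14, 3.14, 3.14].

### API

Orientations are given as a unit quaternion [w, x, y, z].
In Python, from rig import state, get_image, get_calibration, finish_job, pinch_z gives the robot as it stands.
- The arm moves only by the shell command python3 -m crank 'ROWS' [OPENING] [FORCE]. ROWS is JSON, a list that holds one entry, the list of rows, each a list of 6 numbers: the shift along the tool's x, y, z normalised to -1 to 1, where 1 is 500 mm, then the turn, a rotation vector about the tool's x, y, z normalised to -1 to 1, where 1 is pi rad. A call has 1 to 8 rows; each row is the pose to reach, as a shift and turn from the pose commanded when the call began, along the tool's axes at that moment, turning the shorter way round; what a row does not reach only later rows make up. A row lasts 1/12 s, in which the tool goes at most 41.7 mm and 7.16 degrees, less where a joint would pass 70% of its speed; a pose out of reach is approached as far as the arm can. A call with a number of a shift or a turn outside -1 to 1 is refused whole. A call with a gripper value outside its range is refused whole. OPENING is the opening, from -1 (shut) to 1 (fully open), set as the call begins (- or left out, the last holds). The fingers move at their own pace and stop on an object; FORCE is the grip in N (left out, the last holds). Time passes only in rows, so rows that repeat a pose let the fingers close. It gives the time, the measured TCP pose, the force, the opening and the grip force at its end, in the units of the state.
- state(): the state, without advancing time (a new reading comes with each control period).
- get_image(name): name is "scene" or "top" or "wrist"; returns the picture (400x640x3 uint8, red, green, blue); there is no depth.
- get_calibration(name): a dict with "intrinsics" (3x3 intrinsics, pixels), "distortion" ([k1, k2, p1, p2, k3] as OpenCV has them; the pictures are not rectified), "rvec" (rotation vector, rad) and "tvec" (3), from world to camera coordinates, as OpenCV has them. Camera axes: x right, y down, z forward; pixel columns grow to the right and rows downward; lengths in m; the calibration is good to about 2 mm. A picture is of the moment at which its call begins: read the wrist's pose just before it. get_calibration takes no time and is no camera call; for the wrist camera it gives the pose at the moment of the call.
- finish_job(): hands the job in; it is judged then, once.
The state is a dict: "clock": time; "joint_positions": joint angles; "joint_vel": joint speeds; "joint_torque": joint torques, N m; "tool_pos": TCP position; "ee_rot": TCP orientation; "force": force on the tool from outside, world axes, zero at the start; "moment": the same for the moment, N m; "finger_gap": finger opening in m; "finger_force": force on a finger pad.
Only numpy, scipy, OpenCV 4.12 (cv2) and the standard library are available. Lean on these libraries where they do the work, as an engineer would, in place of code of your own. Each camera call takes 0.05 s, during which the arm holds its last target. There are 200 camera calls.

## Working session

There is one attempt and no reset: what is moved stays moved. The work goes in short steps, Python scripts to look and compute and a shell command to move; the robot and the scene stay as the last step left them, time stands still between calls to the robot, and variables do not carry over. Pictures are saved under pics/ and viewed, at most 17 in all, crops included, and the job is handed in when it is done.

```bash
mkdir -p pics; ls; python3 - <<'E'
from rig import *
import cv2,json
s=state();print({k:(v if not hasattr(v,'tolist') else v.tolist()) for k,v in s.items()},pinch_z)
for n in("top","scene"):
    cv2.imwrite(f"pics/{n}0.png",cv2.cvtColor(get_image(n),cv2.COLOR_RGB2BGR))
    c=get_calibration(n);print(c)
E
```

```text
pics
{'clock': 0.0, 'joint_positions': [1.0372158169253485, 0.04878691338801417, 0.09757259183041977, 1.6219625123355956, 4.4932463984437965e-06, 1.4430125184383253], 'joint_vel': [-9.615204140073328e-05, 0.0006423560583480088, -0.0011122959149963947, 0.0021182155784395702, 0.00012469620739313, 0.0018008545818477156], 'joint_torque': [0.00027544516342459247, -33.87803792953491, 32.00167179107666, 0.020400817156769335, -3.5611898283605115e-05, -5.4523728465483146e-06], 'tool_pos': [0.20693756011217201, 0.48183946620218676, 0.23008566416471368], 'ee_rot': [-0.00038858621743754985, 0.2015089289507209, 0.979485954388956, -0.0011250371732344502], 'force': [0.526882981473668, 0.4487664183853528, 0.005647614041618502], 'moment': [0.010666254517957708, -0.007233383030293427, -0.014954422615630694], 'finger_force': 0.0, 'finger_gap': 0.08527713791080951} -0.0187
{'intrinsics': array([[393.67245219,   0.        , 323.49652779],
       [  0.        , 393.67245219, 203.50179045],
       [  0.        ,   0.        ,   1.        ]]), 'distortion': array([-0.09549163,  0.        ,  0.        ,  0.        ,  0.        ]), 'rvec': array([ 1.9956595 , -2.24186579,  0.22501708]), 'tvec': array([-0.03677992,  0.50409526,  0.94706569])}
{'intrinsics': array([[373.94942139,   0.        , 324.43083572],
       [  0.        , 373.94942139, 198.355851  ],
       [  0.        ,   0.        ,   1.        ]]), 'distortion': array([-0.07360714,  0.        ,  0.        ,  0.        ,  0.        ]), 'rvec': array([ 2.32415447, -0.48744657,  0.22530314]), 'tvec': array([-0.48252483,  0.08717089,  1.01377274])}
```

View pics/top0.png

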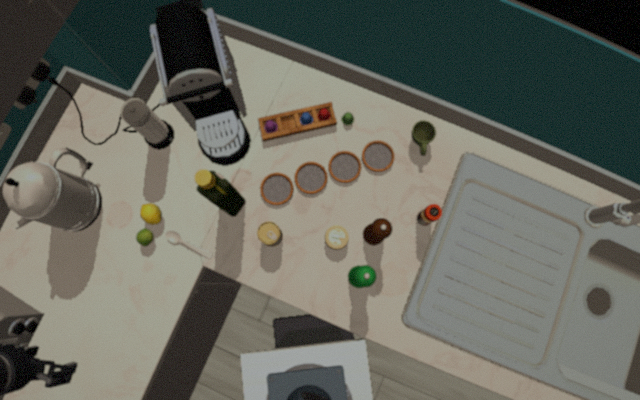

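View pics/scene0.png

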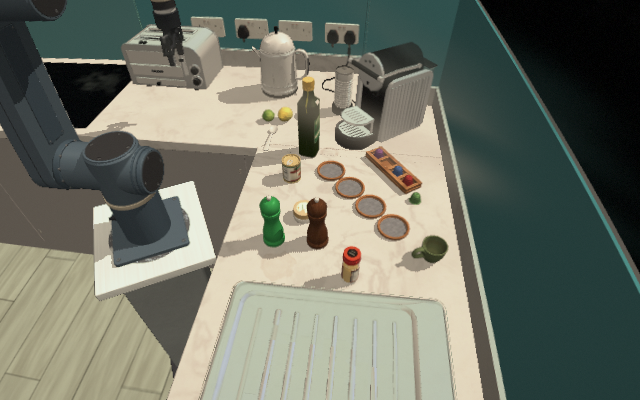

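Top view: coasters at (277,189), (311,178), (345,167) and (378,156). The oil bottle's foot is at about (238,208), so the row starts at (277,189), and the cup is at (424,135). The tin is at (269,234), the low pot at (336,238) and the spice jar at (430,214). Two objects are mill-shaped: brown at (377,232) and green at (362,276). The brown one fits "dark-brown wooden". I'll confirm it in a crop.

```bash
cat > h.py <<'E'
import numpy as np,cv2
from rig import *
def ray(n,uv,z,c=None):
    c=c or get_calibration(n);R=cv2.Rodrigues(np.array(c["rvec"]))[0];t=np.array(c["tvec"]).ravel()
    p=cv2.undistortPoints(np.array(uv,float).reshape(-1,1,2),c["intrinsics"],c["distortion"]).reshape(-1,2)
    d=np.c_[p,np.ones(len(p))]@R; o=-R.T@t
    return (o+d*((z-o[2])/d[:,2])[:,None])[:,:2]
def proj(n,P,c=None):
    c=c or get_calibration(n)
    return cv2.projectPoints(np.array(P,float).reshape(-1,1,3),c["rvec"],c["tvec"],c["intrinsics"],c["distortion"])[0].reshape(-1,2)
def circ(xy,r,z,n=40):
    a=np.linspace(0,2*np.pi,n);return np.c_[xy[0]+r*np.cos(a),xy[1]+r*np.sin(a),0*a+z]
E
cat > draw.py <<'E'
from h import *
T={'c1':((277,189),.007),'c2':((311,178),.007),'c3':((345,167),.007),'c4':((378,156),.007),'tin':((269,233),.072),'pot':((336.5,237.5),.035),'jar':((432,213),.105),'mill':((383,228),.15),'green':((367,275),.15),'oilcap':((205,178),.26)}
for k,(uv,z) in T.items(): print(k,ray('top',[uv],z).round(4))
print('front edge', ray('top',[(204,267),(410,335)],0).round(3))
a=cv2.imread('pics/top0.png')[110:310,225:465]
b=cv2.imread('pics/scene0.png')[140:300,240:460]
cv2.imwrite('pics/c0.png',cv2.resize(a,None,fx=3,fy=3,interpolation=2)[:600])
cv2.imwrite('pics/c1.png',cv2.resize(b,None,fx=3.6,fy=3.6,interpolation=2))
E
python3 draw.py
```

```text
c1 [[0.5587 0.0228]]
c2 [[ 0.5784 -0.0708]]
c3 [[ 0.5983 -0.1653]]
c4 [[ 0.619  -0.2586]]
tin [[0.4344 0.0466]]
pot [[ 0.4085 -0.1178]]
jar [[ 0.4323 -0.3494]]
mill [[ 0.405  -0.2192]]
green [[ 0.3056 -0.1691]]
oilcap [[0.5349 0.1436]]
front edge [[ 0.375  0.233]
 [ 0.144 -0.274]]
```

View pics/c0.png

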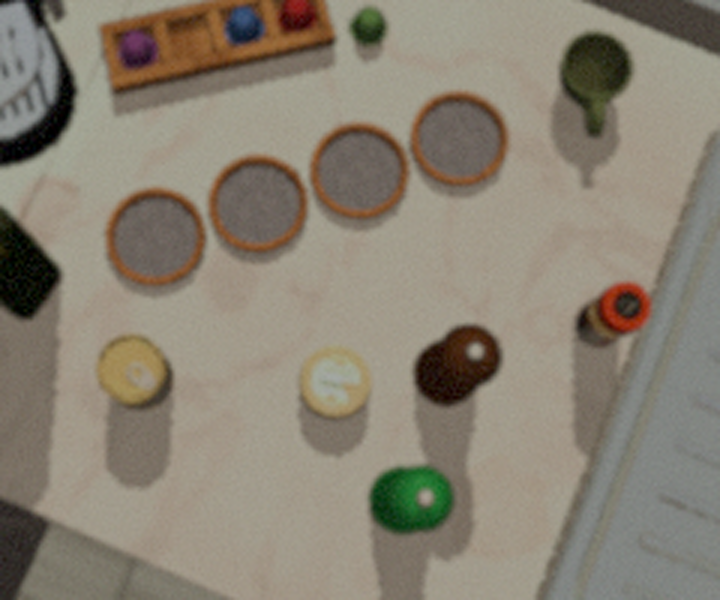

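View pics/c1.png

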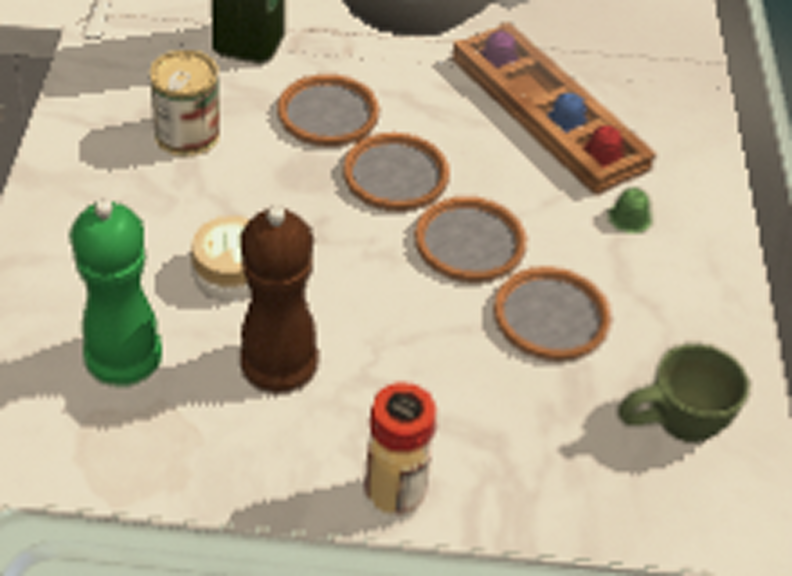

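The crops confirm it: the brown mill with the silver knob is at top (377,232), crop (458,365), and is the one meant. The green one at (362,276) is the decoy. The coasters are all empty, and the red-lidded jar, the tin and the pot are clear. Next I'll cross-check positions with both cameras.

```bash
python3 - <<'E'
from h import *
t=lambda x,y:(225+(x-1)/3,110+(y-1)/3)
s=lambda x,y:(240+(x-1.3)/3.6,140+(y-1.3)/3.6)
L={'c1':(t(155.5,236),s(328,109),.0095),'c2':(t(258,203),s(396,171),.0095),'c3':(t(359,171),s(470,238),.0095),'c4':(t(459.5,138),s(552,313),.0095),
'tin':(t(133,371),s(185,74),.072),'pot':(t(336,382),None,.035),'jar':(t(625,308),s(404,405),.105),'knob':(t(475,351),s(276,214),.160),'gknob':(t(425,497),s(104,208),.160)}
for k,(a,b,z) in L.items(): print(k,ray('top',[a],z)[0].round(4),ray('scene',[b],z)[0].round(4) if b else '')
E
```

```text
c1 [0.5601 0.0237] [0.5606 0.0221]
c2 [ 0.5796 -0.0701] [ 0.5801 -0.0723]
c3 [ 0.5987 -0.1634] [ 0.5998 -0.1653]
c4 [ 0.6192 -0.2578] [ 0.6193 -0.2596]
tin [0.4336 0.0466] [0.4373 0.0445]
pot [ 0.4097 -0.1184] 
jar [ 0.4336 -0.3521] [ 0.4372 -0.3518]
knob [ 0.4068 -0.2179] [ 0.4082 -0.2149]
gknob [ 0.305  -0.1665] [ 0.306  -0.1653]
```

```bash
python3 -m crank '[[[0,0,0,0,0,0.04],[0,0,0,0,0,0.08],[0,0,0,0,0,0.12],[0,0,0,0,0,0.16],[0,0,0,0,0,0.2],[0,0,0,0,0,0.24],[0,0,0,0,0,0.28],[0,0,0,0,0,0.32]]]' 1 40; python3 -m crank '[[[0,0,0,0,0,0.037],[0,0,0,0,0,0.051],[0,0,0,0,0,0.051]]]'; python3 -c "
from h import *
s=state();print(s['tool_pos'],s['ee_rot'],s['joint_positions'])"
```

```text
clock: 0.77
tool_pos: [0.2071, 0.482, 0.2306]
ee_rot: [0.0, 0.649, 0.761, -0.001]
force: [0.2, 0.1, -0.5]
finger_gap: 0.0857
finger_force: 0.0
clock: 1.02
tool_pos: [0.2071, 0.4821, 0.2306]
ee_rot: [0.0, 0.706, 0.709, -0.001]
force: [0.3, 0.7, 0.4]
finger_gap: 0.0852
finger_force: 0.0
[0.20706655 0.48206361 0.23061203] [ 1.52341060e-04  7.05642049e-01  7.08568161e-01 -6.60523401e-04] [1.03720526e+00 4.84430541e-02 9.82656219e-02 1.62197426e+00
 3.12668296e-05 2.60386341e+00]
```

```bash
python3 -m crank '[[[-0.04,0.011,0,0,0,0],[-0.12,0.034,0,0,0,0],[-0.2,0.057,0,0,0,0],[-0.28,0.08,0,0,0,0],[-0.36,0.103,0,0,0,0],[-0.44,0.126,0,0,0,0],[-0.52,0.149,0,0,0,0],[-0.6,0.172,0,0,0,0]]]' 1 40; python3 -m crank '[[[-0.08,0.023,0,0,0,0],[-0.16,0.046,0,0,0,0],[-0.24,0.069,0,0,0,0],[-0.32,0.092,0,0,0,0],[-0.4,0.115,0,0,0,0],[-0.48,0.138,0,0,0,0],[-0.56,0.161,0,0,0,0],[-0.64,0.184,0,0,0,0]]]'; python3 -m crank '[[[-0.08,0.022,0,0,0,0],[-0.13,0.036,0,0,0,0],[-0.158,0.044,0,0,0,0],[-0.158,0.044,0,0,0,0]]]';  python3 - <<'E'
from h import *
s=state();print(s['tool_pos'],s['ee_rot'])
c=get_calibration('wrist');im=get_image('wrist');cv2.imwrite('pics/w1.png',im[:,:,::-1])
for p in([.407,-.2165,.165],[.407,-.2165,.13],[.407,-.2165,0]):print(proj('wrist',[p],c).round(1))
E
```

```text
clock: 1.68
tool_pos: [0.2945, 0.181, 0.2311]
ee_rot: [0.0, 0.704, 0.71, 0.0]
force: [1.5, 0.1, 0.5]
finger_gap: 0.0856
finger_force: 0.0
clock: 2.35
tool_pos: [0.3881, -0.139, 0.2312]
ee_rot: [0.0, 0.705, 0.709, 0.0]
force: [1.7, 1.0, 0.8]
finger_gap: 0.0854
finger_force: 0.0
clock: 2.68
tool_pos: [0.4107, -0.2185, 0.2301]
ee_rot: [-0.0, 0.706, 0.708, -0.0]
force: [-0.8, -0.0, 0.1]
finger_gap: 0.0854
finger_force: 0.0
[ 0.4107008  -0.21854032  0.23010032] [-4.47602677e-04  7.06318719e-01  7.07893675e-01 -4.61068219e-04]
[[312.2 220. ]]
[[313.1 204. ]]
[[315.1 169.3]]
```

View pics/w1.png

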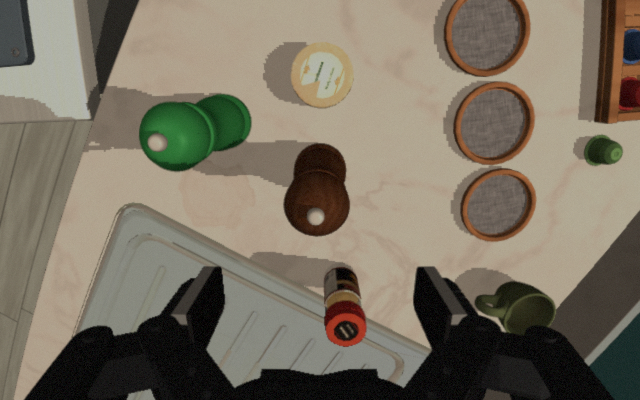

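The wrist view shows the brown mill's knob at (316,217), the pot top at (323,75), the jar lid at (347,327) and coasters at (487,34), (494,123) and (498,204). I'll use these to refine the positions.

```bash
python3 - <<'E'
from h import *
c=get_calibration('wrist')
for k,uv,z in(('knob',(316,217),.162),('head',(317,205),.137),('pot',(322.5,75),.035),('jar',(347.5,327.5),.105),('c2',(487,34),.0095),('c3',(494,123),.0095),('c4',(498.3,204.3),.0095)):print(k,ray('wrist',[uv],z,c).round(4))
E
```

```text
knob [[ 0.409  -0.2136]]
head [[ 0.4095 -0.2131]]
pot [[ 0.4141 -0.1155]]
jar [[ 0.4388 -0.3475]]
c2 [[ 0.5814 -0.071 ]]
c3 [[ 0.6006 -0.1601]]
c4 [[ 0.6202 -0.2525]]
```

```bash
python3 -m crank '[[[0.006,-0.005,0.06,0,0,0],[0.006,-0.005,0.13,0,0,0],[0.006,-0.005,0.2,0,0,0],[0.006,-0.005,0.23,0,0,0],[0.006,-0.005,0.246,0,0,0],[0.006,-0.005,0.246,0,0,0]]]' 1 40; python3 -m crank '[[[0,0,0,0,0,0],[0,0,0,0,0,0],[0,0,0,0,0,0],[0,0,0,0,0,0],[0,0,0,0,0,0],[0,0,0,0,0,0],[0,0,0,0,0,0]]]' -1 40
```

```text
clock: 3.23
tool_pos: [0.4065, -0.2106, 0.1062]
ee_rot: [-0.002, 0.705, 0.709, -0.0]
force: [-0.8, 1.1, -0.3]
finger_gap: 0.0853
finger_force: 0.0
clock: 3.82
tool_pos: [0.4096, -0.2137, 0.1109]
ee_rot: [0.002, 0.705, 0.709, 0.001]
force: [0.3, 0.2, 6.1]
finger_gap: 0.0462
finger_force: 41.1
```

```bash
python3 -m crank '[[[0,0,-0.03,0,0,0],[0,0,-0.08,0,0,0],[0,0,-0.14,0,0,0],[0,0,-0.14,0,0,0],[0,0,-0.14,0,0,0]]]' -1 50;  python3 - <<'E'
from h import *
s=state();print(s['tool_pos'],s['ee_rot'],s['finger_gap'],s['moment'])
a=get_image('scene')[140:280,240:460,::-1];cv2.imwrite('pics/s2.png',cv2.resize(a,None,fx=3.6,fy=3.6))
E
```

```text
clock: 4.23
tool_pos: [0.4094, -0.2137, 0.1807]
ee_rot: [0.002, 0.705, 0.709, 0.0]
force: [0.3, 0.3, -1.7]
finger_gap: 0.046
finger_force: 51.3
[ 0.40940798 -0.21373558  0.18066464] [2.44594550e-03 7.05454245e-01 7.08751142e-01 3.79754172e-04] 0.046000499955072965 [-0.03488356  0.08088995 -0.01656964]
```

View pics/s2.png

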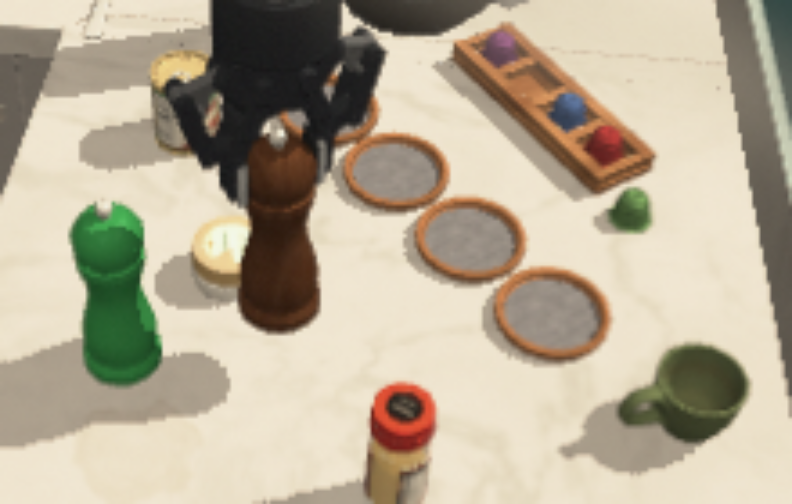

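The mill is held upright, with its knob at crop (275,130) and its foot at about (280,305). It may be off-centre in the pads, so I'll measure its axis from the knob.

```bash
python3 - <<'E'
from h import *
s=lambda x,y:(240+(x-1.3)/3.6,140+(y-1.3)/3.6)
print('knob',ray('scene',[s(275,131)],.160+.0705),'before',ray('scene',[s(276,214)],.160))
s=state();print(s['tool_pos'])
c=get_calibration('wrist');im=get_image('wrist');cv2.imwrite('pics/w2.png',im[:,:,::-1])
c=get_calibration('top');im=get_image('top')[180:260,340:440,::-1];
a=cv2.resize(cv2.imread('pics/w2.png'),None,fx=.75,fy=.75)
b=cv2.resize(im,(375,300));cv2.imwrite('pics/m2.png',np.vstack([np.pad(a,((0,0),(0,0),(0,0))),np.pad(b,((0,0),(0,105),(0,0)))]))
E
```

```text
knob [[ 0.40866188 -0.21160017]] before [[ 0.40819854 -0.21485223]]
[ 0.40847475 -0.21304708  0.17882719]
```

View pics/m2.png

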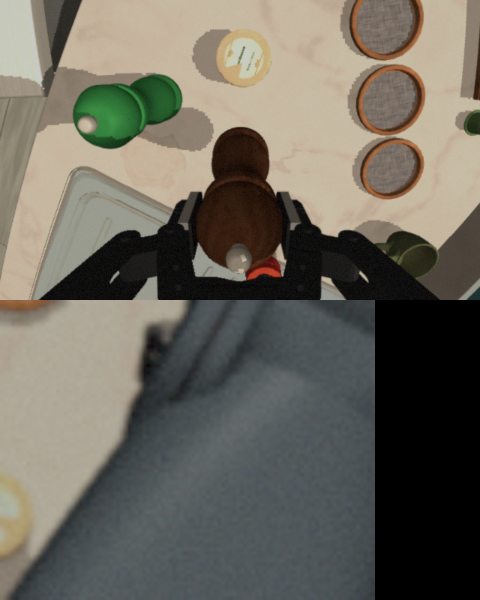

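The wrist view (upper half of the montage) shows the mill's head centred between the pads, knob at (238,257). The wrist camera sits on the +y side, so I'll check its clearance to the bottle before going on.

```bash
python3 - <<'E'
from h import *
s=state();c=get_calibration('wrist');R=cv2.Rodrigues(np.array(c['rvec']))[0];print(s['tool_pos'],(-R.T@np.array(c['tvec']).ravel()-s['tool_pos']).round(3),s['joint_positions'].__array__().round(3))
s=lambda x,y:(240+(x-1.3)/3.6,140+(y-1.3)/3.6)
print(ray('scene',[(309,82)],.268),ray('top',[(205,177)],.268),ray('scene',[s(247,45)],0))
E
```

```text
[ 0.40738164 -0.2122418   0.17690122] [0.001 0.078 0.141] [-0.626 -0.126 -0.178  1.522 -0.     0.94 ]
[[0.53219378 0.12798508]] [[0.53457613 0.14127106]] [[0.53355938 0.14469627]]
```

```bash
for i in 1 2 3; do python3 -m crank '[[[0,0,0,0,0,-0.039],[0,0,0,0,0,-0.078],[0,0,0,0,0,-0.117],[0,0,0,0,0,-0.156],[0,0,0,0,0,-0.195],[0,0,0,0,0,-0.234],[0,0,0,0,0,-0.273],[0,0,0,0,0,-0.312]]]' | tail -1; done; python3 -m crank '[[[0,0,0,0,0,-0.035],[0,0,0,0,0,-0.062],[0,0,0,0,0,-0.062],[0,0,0,0,0,-0.062]]]'; python3 -m crank '[[[-0.02,-0.013,0,0,0,0],[-0.08,-0.052,0,0,0,0],[-0.14,-0.09,0,0,0,0],[-0.2,-0.129,0,0,0,0],[-0.26,-0.168,0,0,0,0],[-0.32,-0.206,0,0,0,0],[-0.38,-0.245,0,0,0,0],[-0.43,-0.277,0,0,0,0]]]'; python3 -m crank '[[[-0.025,-0.016,0,0,0,0],[-0.04,-0.026,0,0,0,0],[-0.04,-0.026,0,0,0,0],[-0.04,-0.026,0,0,0,0]]]'; python3 - <<'E'
from h import *
for i in range(3):
    s=state();print(s['tool_pos'].__array__().round(4),s['ee_rot'].__array__().round(4));get_image('top')
E
```

```text
finger_force: 51.3
finger_force: 51.3
finger_force: 51.3
clock: 6.72
tool_pos: [0.4073, -0.2122, 0.1768]
ee_rot: [-0.0, -0.706, 0.708, 0.001]
force: [0.8, 0.1, -0.9]
finger_gap: 0.046
finger_force: 51.3
clock: 7.38
tool_pos: [0.5475, 0.0045, 0.1774]
ee_rot: [-0.0, -0.706, 0.708, 0.001]
force: [0.7, -0.5, -1.0]
finger_gap: 0.0463
finger_force: 51.4
clock: 7.72
tool_pos: [0.5593, 0.0214, 0.1778]
ee_rot: [-0.001, -0.706, 0.708, 0.0]
force: [-0.6, -0.3, -0.6]
finger_gap: 0.046
finger_force: 51.5
[0.5593 0.0214 0.1778] [-9.000e-04 -7.063e-01  7.079e-01  2.000e-04]
[0.5593 0.0209 0.1781] [-7.000e-04 -7.060e-01  7.082e-01  1.000e-04]
[0.5593 0.0207 0.1782] [-5.000e-04 -7.059e-01  7.084e-01  0.000e+00]
```

```bash
python3 -m crank '[[[-0.003,-0.001,0.02,0,0,0],[-0.003,-0.001,0.05,0,0,0],[-0.003,-0.001,0.08,0,0,0],[-0.003,-0.001,0.1,0,0,0],[-0.003,-0.001,0.112,0,0,0],[-0.003,-0.001,0.112,0,0,0],[-0.003,-0.001,0.112,0,0,0]]]'; python3 -m crank '[[[0,0,0.004,0,0,0],[0,0,0.006,0,0,0],[0,0,0.006,0,0,0]]]';python3 - <<'E'
from h import *
s=state();print(s['tool_pos'].__array__().round(4))
a=get_image('scene')[120:260,250:400,::-1];b=get_image('wrist')[:,:,::-1]
cv2.imwrite('pics/s3.png',np.hstack([cv2.resize(a,(430,400)),cv2.resize(b[:,130:500],(370,400))]))
E
```

```text
clock: 8.45
tool_pos: [0.5601, 0.0234, 0.1221]
ee_rot: [-0.0, -0.706, 0.708, 0.0]
force: [-0.1, -0.1, -0.8]
finger_gap: 0.0462
finger_force: 51.5
clock: 8.7
tool_pos: [0.5609, 0.0236, 0.1199]
ee_rot: [0.0, -0.707, 0.708, -0.0]
force: [0.6, 0.3, -1.3]
finger_gap: 0.0461
finger_force: 51.5
[0.5609 0.0236 0.1199]
```

View pics/s3.png

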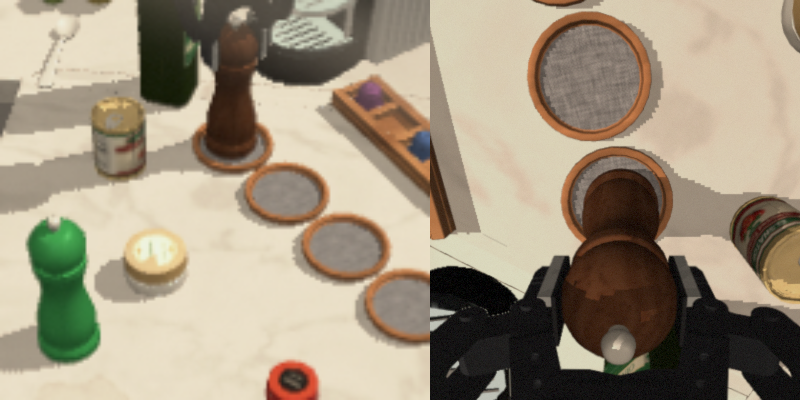

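The mill is over the first coaster, centred and just above the floor (scene (235,150)). I'll lower it the last few millimetres.

```bash
python3 -m crank '[[[0,0,0.003,0,0,0],[0,0,0.006,0,0,0],[0,0,0.006,0,0,0]]]'|grep -E 'pos|force'; python3 -m crank '[[[0,0,0.002,0,0,0],[0,0,0.003,0,0,0],[0,0,0.003,0,0,0]]]'|grep -E 'pos|force';python3 -m crank '[[[0,0,0.002,0,0,0],[0,0,0.003,0,0,0],[0,0,0.003,0,0,0]]]'|grep -E 'pos|force'
```

```text
tool_pos: [0.5602, 0.0236, 0.1159]
force: [-0.4, -1.0, -0.8]
finger_force: 51.5
tool_pos: [0.5605, 0.0235, 0.1153]
force: [-0.2, -0.0, 1.3]
finger_force: 52.1
tool_pos: [0.5607, 0.0234, 0.1152]
force: [-2.4, -0.7, 6.3]
finger_force: 53.3
```

```bash
python3 -m crank '[[[0,0,0,0,0,0],[0,0,0,0,0,0],[0,0,0,0,0,0],[0,0,0,0,0,0]]]' 1; python3 -m crank '[[[0,0,-0.02,0,0,0],[0,0,-0.07,0,0,0],[0,0,-0.14,0,0,0],[0,0,-0.2,0,0,0],[0,0,-0.24,0,0,0],[0,0,-0.24,0,0,0]]]' 1;  python3 -m crank '[[[0.05,0.017,0,0,0,0],[0.12,0.04,0,0,0,0],[0.19,0.063,0,0,0,0],[0.26,0.086,0,0,0,0],[0.33,0.11,0,0,0,0],[0.4,0.133,0,0,0,0],[0.47,0.156,0,0,0,0],[0.54,0.18,0,0,0,0]]]'|grep pos;  python3 -m crank '[[[0.07,0.023,0,0,0,0],[0.14,0.046,0,0,0,0],[0.19,0.062,0,0,0,0],[0.208,0.068,0,0,0,0],[0.208,0.068,0,0,0,0],[0.208,0.068,0,0,0,0]]]'; python3 - <<'E'
from h import *
c=get_calibration('wrist');s=state();a=get_image('wrist')[:,:,::-1];print(s['tool_pos'].__array__().round(4))
b=get_image('scene')[100:300,240:460,::-1]
cv2.imwrite('pics/s4.png',np.vstack([cv2.resize(b,(330,300)),cv2.resize(a,(480,300))[:,:330]])) 
np.savez('w4.npz',**c);cv2.imwrite('pics/w4.png',a)
E
```

```text
clock: 9.88
tool_pos: [0.5603, 0.0236, 0.1129]
ee_rot: [-0.0, -0.707, 0.708, 0.0]
force: [0.6, 0.8, 0.4]
finger_gap: 0.0856
finger_force: 0.0
clock: 10.38
tool_pos: [0.5632, 0.0234, 0.2404]
ee_rot: [0.004, -0.707, 0.708, -0.004]
force: [0.1, 0.1, 1.3]
finger_gap: 0.0856
finger_force: 0.0
tool_pos: [0.4691, -0.2477, 0.2331]
clock: 11.55
tool_pos: [0.4358, -0.3497, 0.233]
ee_rot: [0.0, -0.706, 0.708, 0.001]
force: [-0.4, 0.5, -0.1]
finger_gap: 0.0855
finger_force: 0.0
[ 0.4358 -0.3497  0.233 ]
```

View pics/s4.png

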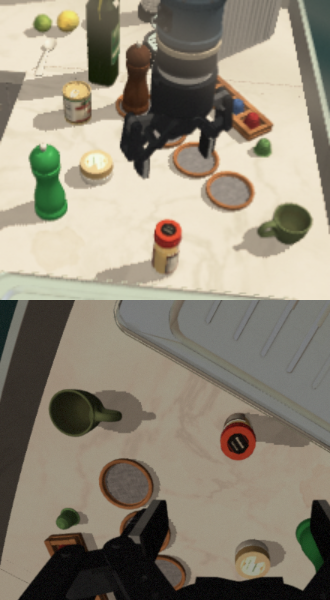

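The mill stands upright on the first coaster. In the wrist view the jar lid is at about (317,188) px, and fingers are in front of it.

```bash
python3 - <<'E'
from h import *
c=dict(np.load('w4.npz'))
im=cv2.imread('pics/w4.png').astype(int);m=((im[...,2]>130)&(im[...,1]<90)&(im[...,0]<90)).astype('uint8')
n,l,st,ce=cv2.connectedComponentsWithStats(m);i=1+st[1:,4].argmax();
h=cv2.convexHull(np.argwhere(l==i)[:,::-1].astype(np.float32))
(u,r)=cv2.minEnclosingCircle(h);print(st[i],u,r,ray('wrist',[u,(317,188)],.105,c),ray('wrist',[(127/.75,182/.75)],.0095,c))
print(proj('wrist',circ((.4365,-.3505),.0205,.105,4),c))
E
```

```text
[294 169  47  45 967] (316.8495788574219, 190.268798828125) 23.449268341064453 [[ 0.43809876 -0.35470822]
 [ 0.43796241 -0.35667257]] [[ 0.61828152 -0.26364475]]
[[294.42647939 195.18341899]
 [330.79860909 214.93159954]
 [331.11280778 174.38322108]
 [294.42647939 195.18341899]]
```

```bash
python3 -m crank '[[[0.004,-0.003,0.05,0,0,0],[0.004,-0.003,0.12,0,0,0],[0.004,-0.003,0.19,0,0,0],[0.004,-0.003,0.26,0,0,0],[0.004,-0.003,0.32,0,0,0],[0.004,-0.003,0.355,0,0,0],[0.004,-0.003,0.366,0,0,0],[0.004,-0.003,0.366,0,0,0]]]' 1 40; python3 -m crank '[[[0,0,0,0,0,0],[0,0,0,0,0,0],[0,0,0,0,0,0],[0,0,0,0,0,0],[0,0,0,0,0,0],[0,0,0,0,0,0],[0,0,0,0,0,0],[0,0,0,0,0,0]]]' -1 40; python3 -m crank '[[[0,0,-0.03,0,0,0],[0,0,-0.08,0,0,0],[0,0,-0.12,0,0,0],[0,0,-0.12,0,0,0],[0,0,-0.12,0,0,0]]]'; python3 - <<'E'
from h import *
s=state();a=get_image('wrist')[:,:,::-1];b=get_image('scene')[150:300,240:460,::-1];print(s['tool_pos'].__array__().round(4))
cv2.imwrite('pics/s5.png',np.hstack([cv2.resize(b,(440,300)),cv2.resize(a,(480,300))[:,80:420]])) 
E
```

```text
clock: 12.32
tool_pos: [0.4368, -0.3495, 0.0484]
ee_rot: [-0.0, 0.707, -0.707, -0.002]
force: [0.2, 0.4, -0.2]
finger_gap: 0.0854
finger_force: 0.0
clock: 12.98
tool_pos: [0.438, -0.3534, 0.0526]
ee_rot: [-0.0, -0.706, 0.708, -0.002]
force: [-2.2, 0.1, 5.1]
finger_gap: 0.0394
finger_force: 39.6
clock: 13.4
tool_pos: [0.4384, -0.3533, 0.112]
ee_rot: [0.0, -0.707, 0.708, -0.002]
force: [1.1, 2.1, -1.8]
finger_gap: 0.0398
finger_force: 40.3
[ 0.4384 -0.3533  0.112 ]
```

View pics/s5.png

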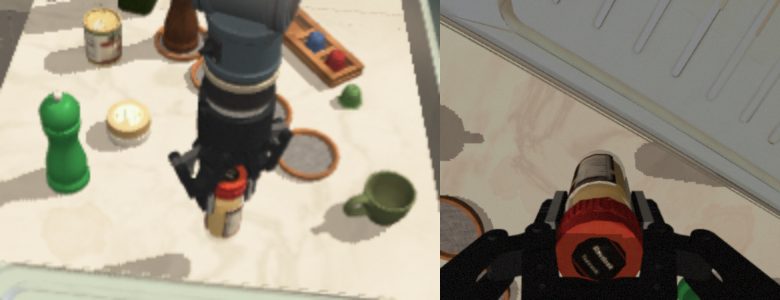

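The jar is gripped by its upper part and upright. On to the second coaster.

```bash
python3 -m crank '[[[-0.03,-0.015,0,0,0,0],[-0.09,-0.045,0,0,0,0],[-0.16,-0.08,0,0,0,0],[-0.23,-0.115,0,0,0,0],[-0.3,-0.15,0,0,0,0],[-0.37,-0.185,0,0,0,0],[-0.43,-0.216,0,0,0,0],[-0.49,-0.246,0,0,0,0]]]' |grep pos; python3 -m crank '[[[-0.04,-0.02,0,0,0,0],[-0.065,-0.033,0,0,0,0],[-0.074,-0.037,0,0,0,0],[-0.074,-0.037,0,0,0,0],[-0.074,-0.037,0,0,0,0]]]'; python3 -m crank '[[[0,0,0.02,0,0,0],[0,0,0.05,0,0,0],[0,0,0.075,0,0,0],[0,0,0.09,0,0,0],[0,0,0.09,0,0,0],[0,0,0.09,0,0,0]]]'; python3 - <<'E'
from h import *
s=state();a=get_image('wrist')[:,:,::-1];b=get_image('scene')[130:250,280:420,::-1];print(s['tool_pos'].__array__().round(4))
cv2.imwrite('pics/s6.png',np.hstack([cv2.resize(b,(440,377)),cv2.resize(a,(603,377))[:,120:480]])) 
E
```

```text
tool_pos: [0.5601, -0.1051, 0.108]
clock: 14.58
tool_pos: [0.5785, -0.0713, 0.1095]
ee_rot: [-0.001, -0.706, 0.708, 0.0]
force: [-0.8, 0.0, -0.3]
finger_gap: 0.0396
finger_force: 40.4
clock: 15.08
tool_pos: [0.5783, -0.0708, 0.0642]
ee_rot: [-0.001, -0.706, 0.708, 0.001]
force: [-0.3, -0.0, -0.6]
finger_gap: 0.0396
finger_force: 40.4
[ 0.5783 -0.0708  0.0642]
```

View pics/s6.png

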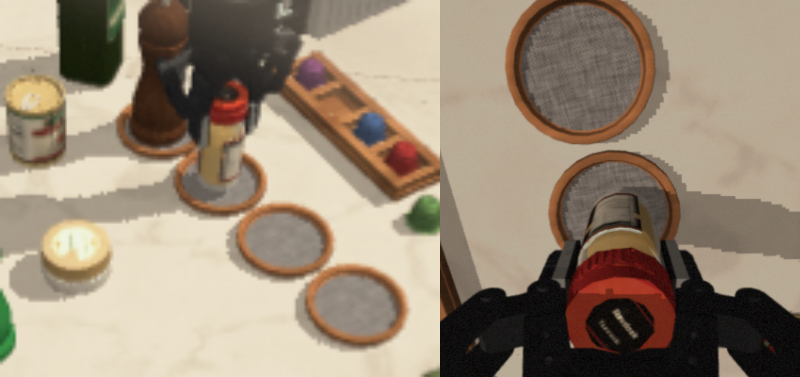

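The jar hangs centred over the second coaster (scene (222,180)). Next I'll lower it until it touches, release it and rise.

```bash
python3 -m crank '[[[0,-0.002,0.006,0,0,0],[0,-0.002,0.012,0,0,0],[0,-0.002,0.014,0,0,0],[0,-0.002,0.014,0,0,0]]]'|grep -E 'pos|force'; python3 -m crank '[[[0,0,0.002,0,0,0],[0,0,0.003,0,0,0],[0,0,0.003,0,0,0]]]'|grep -E 'pos|force'
```

```text
tool_pos: [0.5801, -0.0703, 0.058]
force: [-0.0, -0.1, -0.0]
finger_force: 40.4
tool_pos: [0.5803, -0.0704, 0.0568]
force: [0.2, -0.9, -1.0]
finger_force: 40.4
```

```bash
python3 -m crank '[[[0,0,0.002,0,0,0],[0,0,0.003,0,0,0],[0,0,0.003,0,0,0]]]'|grep -E 'pos|force'; python3 -m crank '[[[0,0,0.001,0,0,0],[0,0,0.002,0,0,0],[0,0,0.002,0,0,0]]]'|grep -E 'pos|force'
```

```text
tool_pos: [0.5804, -0.0705, 0.0566]
force: [-3.6, -0.3, 4.8]
finger_force: 41.0
tool_pos: [0.5805, -0.0705, 0.0566]
force: [-4.0, 1.2, 10.2]
finger_force: 41.6
```

```bash
python3 -m crank '[[[0,0,0,0,0,0],[0,0,0,0,0,0],[0,0,0,0,0,0],[0,0,0,0,0,0]]]' 1|grep -E 'pos|force|gap'; python3 -m crank '[[[0,0,-0.02,0,0,0],[0,0,-0.07,0,0,0],[0,0,-0.14,0,0,0],[0,0,-0.21,0,0,0],[0,0,-0.27,0,0,0],[0,0,-0.27,0,0,0]]]'|grep -E 'pos|force'; python3 -m crank '[[[-0.03,0.037,0,0,0,0],[-0.08,0.1,0,0,0,0],[-0.13,0.162,0,0,0,0],[-0.18,0.225,0,0,0,0],[-0.215,0.27,0,0,0,0],[-0.232,0.29,0,0,0,0],[-0.232,0.29,0,0,0,0],[-0.232,0.29,0,0,0,0]]]'; python3 - <<'E'
from h import *
c=get_calibration('wrist');s=state();a=get_image('wrist')[:,:,::-1];print(s['tool_pos'].__array__().round(4))
b=get_image('scene')[100:300,240:460,::-1]
cv2.imwrite('pics/s7.png',np.hstack([cv2.resize(b,(330,300)),cv2.resize(a,(480,300))[:,20:460]]))
np.savez('w7.npz',**c);cv2.imwrite('pics/w7.png',a)
E
```

```text
tool_pos: [0.5801, -0.0704, 0.0538]
force: [0.2, -1.1, -0.2]
finger_gap: 0.0844
finger_force: 0.0
tool_pos: [0.5842, -0.0714, 0.1986]
force: [0.4, -0.8, 1.4]
finger_force: 0.0
clock: 17.77
tool_pos: [0.4361, 0.0458, 0.1899]
ee_rot: [0.001, -0.707, 0.707, -0.001]
force: [-1.0, -0.3, -0.3]
finger_gap: 0.0856
finger_force: 0.0
[0.4361 0.0458 0.1899]
```

View pics/s7.png

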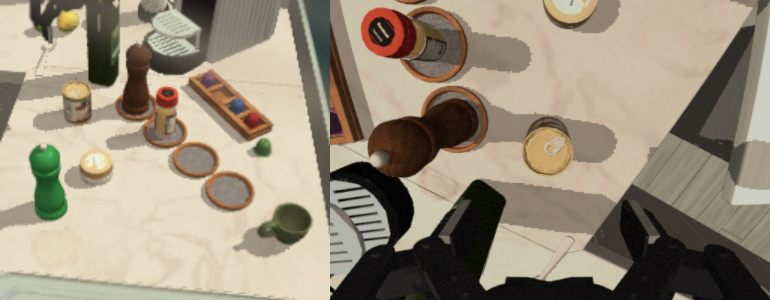

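The mill and jar stand upright on their coasters. The tin lid is at wrist (317,197) px, in line with the fingers. Descend, grip, lift.

```bash
python3 - <<'E'
from h import *
c=dict(np.load('w7.npz'));print(ray('wrist',[(317,197)],.072,c))
E
python3 -m crank '[[[0,-0.002,0.05,0,0,0],[0,-0.002,0.12,0,0,0],[0,-0.002,0.19,0,0,0],[0,-0.002,0.26,0,0,0],[0,-0.002,0.31,0,0,0],[0,-0.002,0.33,0,0,0],[0,-0.002,0.33,0,0,0]]]' 1 40; python3 -m crank '[[[0,0,0,0,0,0],[0,0,0,0,0,0],[0,0,0,0,0,0],[0,0,0,0,0,0],[0,0,0,0,0,0],[0,0,0,0,0,0],[0,0,0,0,0,0],[0,0,0,0,0,0]]]' -1 40; python3 -m crank '[[[0,0,-0.03,0,0,0],[0,0,-0.07,0,0,0],[0,0,-0.1,0,0,0],[0,0,-0.1,0,0,0],[0,0,-0.1,0,0,0]]]'
```

```text
[[0.43859578 0.04341206]]
clock: 18.45
tool_pos: [0.4342, 0.0451, 0.021]
ee_rot: [-0.002, -0.706, 0.708, 0.003]
force: [-0.2, -0.3, -0.1]
finger_gap: 0.0852
finger_force: 0.0
clock: 19.12
tool_pos: [0.439, 0.0455, 0.027]
ee_rot: [0.002, -0.707, 0.708, -0.002]
force: [0.3, -1.4, 5.9]
finger_gap: 0.0564
finger_force: 43.2
clock: 19.53
tool_pos: [0.4373, 0.0458, 0.0751]
ee_rot: [0.001, -0.707, 0.708, -0.001]
force: [-0.7, -0.1, -2.3]
finger_gap: 0.0567
finger_force: 43.2
```

```bash
python3 -m crank '[[[0.04,-0.008,0,0,0,0],[0.11,-0.021,0,0,0,0],[0.18,-0.035,0,0,0,0],[0.25,-0.048,0,0,0,0],[0.31,-0.06,0,0,0,0],[0.331,-0.064,0,0,0,0],[0.331,-0.064,0,0,0,0]]]'|grep pos; python3 -m crank '[[[0.015,-0.04,0,0,0,0],[0.035,-0.1,0,0,0,0],[0.055,-0.16,0,0,0,0],[0.075,-0.22,0,0,0,0],[0.085,-0.25,0,0,0,0],[0.088,-0.26,0,0,0,0],[0.088,-0.26,0,0,0,0],[0.088,-0.26,0,0,0,0]]]'; python3 - <<'E'
from h import *
s=state();a=get_image('wrist')[:,:,::-1];b=get_image('scene')[130:250,280:420,::-1];print(s['tool_pos'].__array__().round(4))
cv2.imwrite('pics/s8.png',np.hstack([cv2.resize(b,(440,377)),cv2.resize(a,(603,377))[:,120:480]])) 
E
```

```text
tool_pos: [0.4676, -0.1219, 0.0727]
clock: 20.78
tool_pos: [0.5967, -0.1624, 0.0731]
ee_rot: [-0.001, -0.707, 0.707, 0.002]
force: [-0.5, 0.4, -1.6]
finger_gap: 0.0566
finger_force: 43.6
[ 0.5967 -0.1624  0.0731]
```

View pics/s8.png

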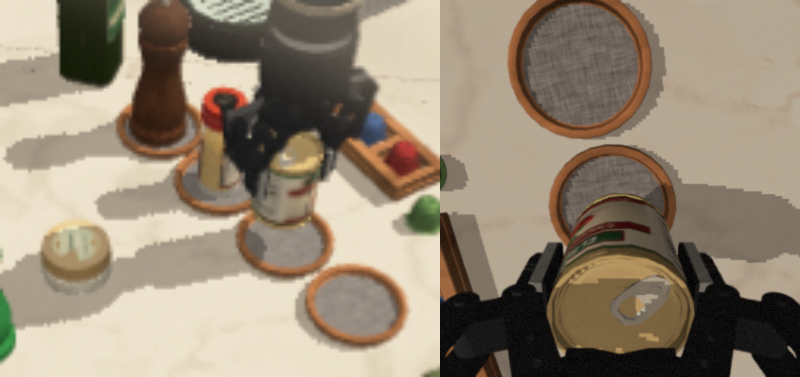

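The tin is upright above the third coaster (scene (285,240)). Lower it to contact.

```bash
python3 -m crank '[[[0.004,-0.006,0.02,0,0,0],[0.004,-0.006,0.045,0,0,0],[0.004,-0.006,0.066,0,0,0],[0.004,-0.006,0.076,0,0,0],[0.004,-0.006,0.076,0,0,0],[0.004,-0.006,0.076,0,0,0]]]'|grep -E 'pos|force'; python3 -m crank '[[[0,0,0.003,0,0,0],[0,0,0.005,0,0,0],[0,0,0.005,0,0,0]]]'|grep -E 'pos|force'; python3 -m crank '[[[0,0,0.002,0,0,0],[0,0,0.003,0,0,0],[0,0,0.003,0,0,0]]]'|grep -E 'pos|force'
```

```text
tool_pos: [0.6001, -0.1656, 0.035]
force: [0.2, -0.6, -0.5]
finger_force: 43.6
tool_pos: [0.6015, -0.1661, 0.0343]
force: [0.2, -0.3, -1.1]
finger_force: 43.6
tool_pos: [0.6012, -0.166, 0.0324]
force: [0.4, 0.5, -0.8]
finger_force: 43.6
```

```bash
python3 -m crank '[[[0,0.002,0.002,0,0,0],[0,0.002,0.003,0,0,0],[0,0.002,0.003,0,0,0]]]'|grep -E 'pos|force'; python3 -m crank '[[[0,0,0.001,0,0,0],[0,0,0.002,0,0,0],[0,0,0.002,0,0,0]]]'|grep -E 'pos|force'
```

```text
tool_pos: [0.6001, -0.1661, 0.0312]
force: [0.2, 0.8, -0.2]
finger_force: 43.7
tool_pos: [0.6001, -0.1661, 0.0311]
force: [-2.4, 0.7, 4.4]
finger_force: 43.9
```

```bash
python3 -m crank '[[[0,0,0,0,0,0],[0,0,0,0,0,0],[0,0,0,0,0,0],[0,0,0,0,0,0]]]' 1|grep -E 'pos|force|gap'; python3 -m crank '[[[0,0,-0.02,0,0,0],[0,0,-0.07,0,0,0],[0,0,-0.14,0,0,0],[0,0,-0.2,0,0,0],[0,0,-0.21,0,0,0]]]'|grep -E 'pos|force'; python3 -m crank '[[[-0.01,0.04,0,0,0,0],[-0.03,0.11,0,0,0,0],[-0.05,0.18,0,0,0,0],[-0.066,0.25,0,0,0,0],[-0.084,0.32,0,0,0,0],[-0.095,0.365,0,0,0,0],[-0.098,0.375,0,0,0,0],[-0.098,0.375,0,0,0,0]]]'; python3 - <<'E'
from h import *
c=get_calibration('wrist');s=state();a=get_image('wrist')[:,:,::-1];print(s['tool_pos'].__array__().round(4))
b=get_image('scene')[100:300,240:460,::-1]
cv2.imwrite('pics/s9.png',np.hstack([cv2.resize(b,(330,300)),cv2.resize(a,(480,300))[:,20:460]]))
np.savez('w9.npz',**c);cv2.imwrite('pics/w9.png',a)
E
```

```text
tool_pos: [0.6002, -0.166, 0.0296]
force: [-1.4, -0.5, -0.4]
finger_gap: 0.0857
finger_force: 0.0
tool_pos: [0.6037, -0.1673, 0.143]
force: [1.9, 0.3, 2.3]
finger_force: 0.0
clock: 23.8
tool_pos: [0.412, -0.1165, 0.1354]
ee_rot: [0.0, -0.706, 0.708, -0.001]
force: [-0.1, 0.3, -0.3]
finger_gap: 0.0852
finger_force: 0.0
[ 0.412  -0.1165  0.1354]
```

View pics/s9.png

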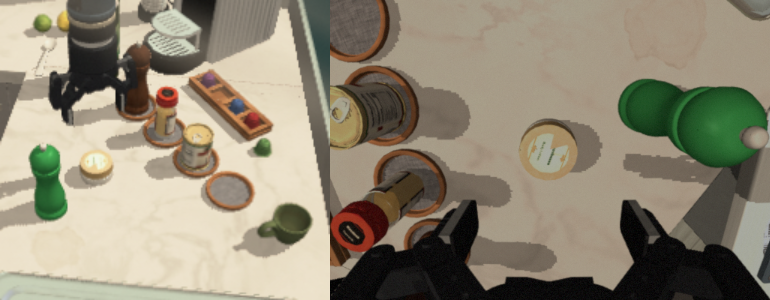

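The tin stands on the third coaster. The pot lid is at wrist (317,199) px, aligned with the fingers. Descend and grip the pot.

```bash
python3 - <<'E'
from h import *
c=dict(np.load('w9.npz'));print(ray('wrist',[(317.3,198.7)],.035,c))
E
python3 -m crank '[[[0,0,0.04,0,0,0],[0,0,0.1,0,0,0],[0,0,0.16,0,0,0],[0,0,0.21,0,0,0],[0,0,0.24,0,0,0],[0,0,0.256,0,0,0],[0,0,0.256,0,0,0]]]' 1 30; python3 -m crank '[[[0,0,0,0,0,0],[0,0,0,0,0,0],[0,0,0,0,0,0],[0,0,0,0,0,0],[0,0,0,0,0,0],[0,0,0,0,0,0],[0,0,0,0,0,0],[0,0,0,0,0,0]]]' -1 30
```

```text
[[ 0.41404313 -0.12257929]]
clock: 24.48
tool_pos: [0.412, -0.1163, 0.0047]
ee_rot: [-0.001, -0.707, 0.708, 0.002]
force: [-0.4, -0.4, -0.3]
finger_gap: 0.0855
finger_force: 0.0
clock: 25.15
tool_pos: [0.4146, -0.1175, 0.0087]
ee_rot: [0.001, -0.707, 0.708, -0.002]
force: [0.5, 0.4, 4.8]
finger_gap: 0.0604
finger_force: 33.3
```

```bash
python3 -m crank '[[[0,0,-0.03,0,0,0],[0,0,-0.07,0,0,0],[0,0,-0.1,0,0,0],[0,0,-0.1,0,0,0]]]'|grep -E 'pos|gap'; python3 -m crank '[[[0.04,-0.019,0,0,0,0],[0.1,-0.047,0,0,0,0],[0.16,-0.075,0,0,0,0],[0.22,-0.103,0,0,0,0],[0.26,-0.122,0,0,0,0],[0.281,-0.132,0,0,0,0],[0.281,-0.132,0,0,0,0]]]'|grep -E 'pos|gap'; python3 -m crank '[[[0,-0.04,0,0,0,0],[0,-0.1,0,0,0,0],[0,-0.16,0,0,0,0],[0,-0.22,0,0,0,0],[0,-0.265,0,0,0,0],[0,-0.278,0,0,0,0],[0,-0.278,0,0,0,0],[0,-0.278,0,0,0,0]]]'; python3 - <<'E'
from h import *
s=state();a=get_image('wrist')[:,:,::-1];b=get_image('scene')[150:270,290:430,::-1];print(s['tool_pos'].__array__().round(4))
cv2.imwrite('pics/s10.png',np.hstack([cv2.resize(b,(440,377)),cv2.resize(a,(603,377))[:,120:480]])) 
E
```

```text
tool_pos: [0.4147, -0.1176, 0.0598]
finger_gap: 0.0604
tool_pos: [0.4787, -0.2594, 0.0552]
finger_gap: 0.0605
clock: 26.73
tool_pos: [0.6161, -0.2565, 0.0557]
ee_rot: [-0.001, -0.707, 0.707, 0.002]
force: [-0.7, -0.0, -0.9]
finger_gap: 0.0602
finger_force: 33.1
[ 0.6161 -0.2565  0.0557]
```

View pics/s10.png

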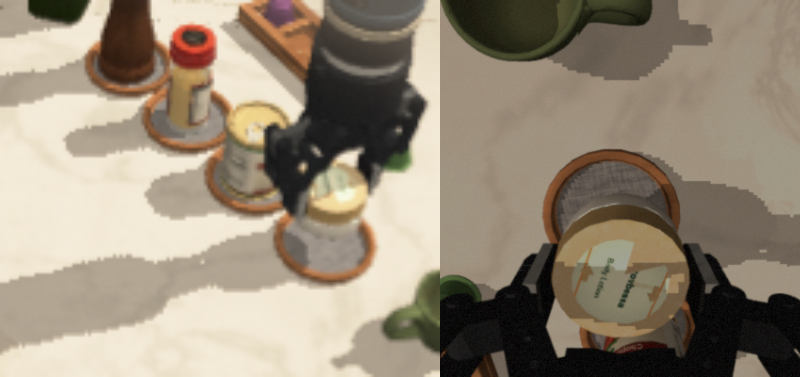

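The pot is level above the fourth coaster (scene (335,215)), slightly toward −x. I'll correct that and lower it.

```bash
python3 -m crank '[[[0.004,-0.006,0.02,0,0,0],[0.004,-0.006,0.045,0,0,0],[0.004,-0.006,0.066,0,0,0],[0.004,-0.006,0.076,0,0,0],[0.004,-0.006,0.076,0,0,0],[0.004,-0.006,0.076,0,0,0]]]'|grep -E 'pos|force'; python3 -m crank '[[[0,0,0.003,0,0,0],[0,0,0.005,0,0,0],[0,0,0.005,0,0,0]]]'|grep -E 'pos|force'; python3 -m crank '[[[0,0,0.002,0,0,0],[0,0,0.003,0,0,0],[0,0,0.003,0,0,0]]]'|grep -E 'pos|force'
```

```text
tool_pos: [0.6195, -0.2591, 0.0174]
force: [-0.7, 0.1, -0.6]
finger_force: 33.1
tool_pos: [0.6209, -0.2597, 0.0168]
force: [0.3, 0.5, -1.2]
finger_force: 33.1
tool_pos: [0.6206, -0.2595, 0.0149]
force: [-0.1, 1.2, 0.2]
finger_force: 33.1
```

```bash
python3 -m crank '[[[0,0.002,0.002,0,0,0],[0,0.002,0.003,0,0,0],[0,0.002,0.003,0,0,0]]]'|grep -E 'pos|force'; python3 -m crank '[[[0,0,0.001,0,0,0],[0,0,0.002,0,0,0],[0,0,0.002,0,0,0]]]'|grep -E 'pos|force'; python3 -m crank '[[[0,0,0.001,0,0,0],[0,0,0.002,0,0,0],[0,0,0.002,0,0,0]]]'|grep -E 'pos|force'
```

```text
tool_pos: [0.6193, -0.2594, 0.0131]
force: [0.3, -0.7, -0.9]
finger_force: 33.1
tool_pos: [0.6195, -0.2595, 0.0129]
force: [-1.4, 0.1, 2.5]
finger_force: 33.4
tool_pos: [0.6195, -0.2595, 0.0128]
force: [-3.2, 2.0, 5.7]
finger_force: 33.8
```

Contact at the expected height. Release, rise, back off toward the robot, and take the final look.

```bash
python3 -m crank '[[[0,0,0,0,0,0],[0,0,0,0,0,0],[0,0,0,0,0,0],[0,0,0,0,0,0]]]' 1|grep -E 'pos|force|gap'; python3 -m crank '[[[0,0,-0.02,0,0,0],[0,0,-0.07,0,0,0],[0,0,-0.14,0,0,0],[0,0,-0.22,0,0,0],[0,0,-0.3,0,0,0],[0,0,-0.38,0,0,0],[0,0,-0.4,0,0,0]]]'|grep -E 'pos|force'; python3 -m crank '[[[0,0.05,0,0,0,0],[0,0.12,0,0,0,0],[0,0.19,0,0,0,0],[0,0.26,0,0,0,0],[0,0.33,0,0,0,0],[0,0.38,0,0,0,0],[0,0.4,0,0,0,0],[0,0.4,0,0,0,0]]]'; python3 - <<'E'
from h import *
b=get_image('scene')[130:270,270:450,::-1];a=get_image('top')[110:220,220:450,::-1]
cv2.imwrite('pics/s11.png',np.vstack([cv2.resize(a,(600,287)),cv2.resize(b,(386,300))[:, :].copy() if 0 else np.pad(cv2.resize(b,(386,300)),((0,0),(0,214),(0,0)))]))
E
```

```text
tool_pos: [0.6194, -0.2595, 0.0108]
force: [-0.2, 0.1, -0.1]
finger_gap: 0.0854
finger_force: 0.0
tool_pos: [0.6221, -0.2609, 0.2215]
force: [1.0, -0.4, 2.0]
finger_force: 0.0
clock: 30.17
tool_pos: [0.4181, -0.2594, 0.2124]
ee_rot: [-0.0, -0.706, 0.708, -0.001]
force: [0.7, 0.4, -0.4]
finger_gap: 0.0853
finger_force: 0.0
```

View pics/s11.png

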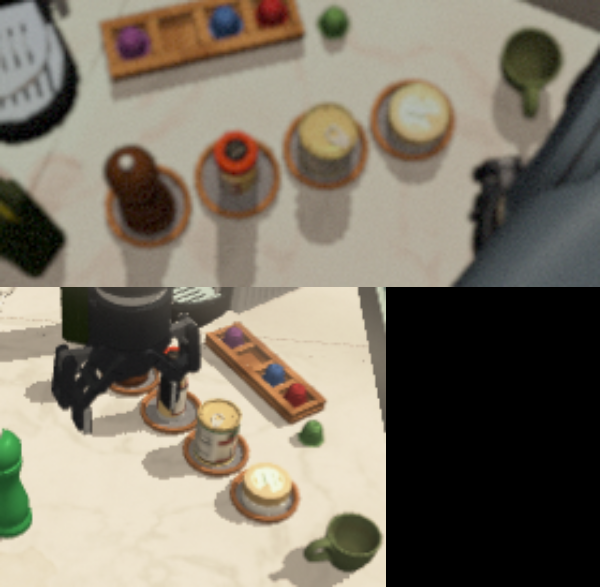

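The top view shows mill, jar, tin and pot at (150,185), (235,155), (327,135) and (419,114), all upright on their coasters. A quick numeric check that the pot sits inside the rim, then I hand in.

```bash
python3 - <<'E'
from h import *
t=lambda x,y:(220+x/2.609,110+y/2.609)
p=ray('top',[t(419.5,114)],.039);q=ray('top',[t(412.5,119)],.0095);print(p,q,np.linalg.norm(p-q))
if np.linalg.norm(p-q)<.0075: print(finish_job())
E
```

```text
[[ 0.61449797 -0.26101402]] [[ 0.61927629 -0.25859539]] 0.005355562359537065
the job is handed in; nothing more can be done
None
```

The job is handed in: pepper mill, spice jar, tin and low pot stand upright on their own coasters in that order from the oil bottle, which was left where it stood, as was the espresso cup, after about 30 s of the 96 s allowed; the handover returned no verdict.

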